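Fill the tin lane and close it with the retaining bar

TASK

On the jeweller's bench, push the two loose small tins one by one, standing on the bench top and never lifted, through the flared mouth into the lane of the rail rack, until they and the tin already in it stand in single file closed up against the end stop. Then draw the metal bar out of the punch stand by its projecting end, lay it down on the bench clear of the stand and let go; take it again by its middle and lay it across the lane mouth, fully down on its edge in the slots of both posts, and leave it there. Leave the large tin, the glass jar and the dapping cube where they are.

Things in the scene. Friction and masses are not known exactly. Their poses are not given: they have to be found in the camera images.
- rack: Wooden rail rack, fixed. Origin on the bench top, on the lane's centre line, midway between its two slotted posts. +x runs along the lane from mouth to end stop. Two rails 30 mm high, inner faces at y +-24 (lane 48 wide), x 22 to 138, with short 14 high lead-ins splayed outward at x 22 to 5. No floor: tins slide on the bench. Three tins closed up have their centres at x 117, 75 and 33.
- rack_stop (a point): Foot of the end stop's face on the lane's centre line, 138 mm along +x from the rack's origin; the stop is 36 mm high.
- rack_mouth (a point): Middle of the lane's flared mouth, on the bench, 71 mm before the rack's origin (-x). The flared guides, 14 mm high and 8 thick, run from about y +-56 mm here to about y +-29 at x -13.
- rack_seat1 (a point): Middle of the seat in the slot of the post on the rack's +y side, 16 mm above the bench. Each post stands at 50 to 85 mm from the lane's centre line, x -25 to 25, 50 high; its upright slot is 20 wide (x -10 to 10), open at the top and at both y ends.
- rack_seat2 (a point): The same on the rack's -y side: middle of the other post's slot seat, 135 mm from rack_seat1.
- tin_a: Small round aluminium tin with lid, 42 diameter, 36 high, about 70 g, standing loose on the bench in front of the rack's mouth. Origin: centre of its underside; z up along its axis. Identical to tin_b and tin_c.
- tin_b: Small round aluminium tin, as tin_a (42 diameter, 36 high), standing loose on the bench among the bystanders. Origin: centre of its underside.
- tin_c: Small round aluminium tin, as tin_a, already standing in the rack's lane near its end stop, up to 25 mm short of it. Origin: centre of its underside.
- bar: Aluminium retaining bar, 170 mm long (x), 14 thick (y), 34 high (z), about 200 g, on its narrow edge. Origin: centre of its underside. At the start it lies lengthwise in the stand's tunnel, 45 to 55 mm of its end projecting. In place its ends are flush with the posts' outer faces, its top 50 above the bench, level with the posts, 14 above the tins, and it stands just in front of the last tin.
- bar_mid (a point): Centre of the bar, 17 mm above its underside.
- stand: Dark wooden punch stand, fixed, 130 mm long (x), 70 wide (y), 58 high; steel punches stand on its far part (x above 52) up to 110 above the bench. Origin on the bench at the centre of the tunnel's open mouth; the tunnel runs to +x, 20 wide, 42 high, 124 deep, floored by the bench. The bar projects from it towards -x and is drawn out that way.
- big_tin: Bystander: large flat aluminium tin, 60 diameter, 28 high, loose. Origin: centre of its underside. Leave alone.
- jar: Bystander: small glass jar with steel cap, 48 diameter, 58 high, loose. Origin: centre of its underside. Leave alone.
- dapping_cube: Bystander: dark steel dapping cube, 44 each side, 600 g, loose. Origin: centre of its underside. Leave alone.
There are look-alikes about, which are no part of the job. Of the things that look like the bar, the smallest one is meant.

How it is judged:
By the outcome, as a careful person would: the job done as asked, in the order asked, and still so for the second after the job is handed in, with the robot touching nothing.
It also fails if it takes over 72 s, if anything falls off the work surface, if the arm or the gripper's body presses on something with over 40 N, if the wrist force passes 120 N, or if a joint passes its speed limit or range.

ROBOT

A 7-joint arm with a two-finger parallel gripper is mounted at the origin on the work surface. World frame = base frame: x ahead of the robot, y to its left, z up, the work surface at z = 0. Lengths are in m, angles in rad, forces in N, time in s.
With the tool pointing down it reaches from about 0.35 to 0.9 m from the base axis. Payload 7.2 kg.
Tool frame: the origin (TCP) lies at the very end of the fingers, on their centre line; the grasp point (between the pads) lies 19 mm behind it; z points along the fingers, y is the line along which they close (so a half turn about z gives the same grasp; the last joint's range is limited). The gripper opens to 85 mm and grips with 20 to 120 N. Pads are 22 mm wide; open, the fingers measure 114 mm over their backs; the gripper's body (76 mm by 85 mm) begins 54 mm behind the grasp point. The pads swing forward as they close: fully open they stand 13 mm farther back than shut.
Start: joints at [-1.309, 0.411, -0.013, 1.596, 0.006, 1.134, -0.082], TCP at [0.202, 0.591, 0.231] pointing down, gripper open.
Joint ranges: [-2.95, 2.95], [-0.29, 1.99], [-1.47, 1.44], [0.14, 2.54], [-1.03, 4.17], [0.13, 1.85], [-2.86, 2.86]. Speed limits (rad/s): [2.39, 2.39, 3.01, 3.01, 3.14, 3.14, 3.14].

INTERFACE

Orientations are given as a unit quaternion [x, y, z, w].
In Python, from station import bot gives the robot as it stands.
- The arm moves only by the tool drive_tool, never from a script. Its arguments are lists of equal length, an entry for each row: "offset": the shift along the world's x, y, z in m, a list of three; "dr": the turn, a rotation vector about the world's x, y, z in degrees, a list of three; "fingers": the opening, from -1 (shut) to 1 (fully open). In form: {"offset": [[x, y, z], ...], "dr": [[ax, ay, az], ...], "fingers": [fingers, ...]}. A call has 1 to 10 rows; each row is the pose to reach, as a shift and turn from the pose commanded when the call began; what a row does not reach only later rows make up. A row lasts 1/12 s, in which the tool goes at most 41.7 mm and 7.16 degrees, less where a joint would pass 70% of its speed; a pose out of reach is approached as far as the arm can. A call with a gripper value outside its range is refused whole. The fingers move at their own pace and stop on an object; "squeeze" is the grip in N (left out, the last holds). Time passes only in rows, so rows that repeat a pose let the fingers close. It gives the time, the measured TCP pose, the force, the opening and the grip force at its end, in the units of the state.
- bot.state(): the state, without advancing time (a new reading comes with each control period).
- bot.snapshot(name): name is "scene" or "top" or "wrist"; returns the picture (480x640x3 uint8, red, green, blue); there is no depth.
- bot.camera_info(name): a dict with "camera_matrix" (3x3 intrinsics, pixels), "D" ([k1, k2, p1, p2, k3] as OpenCV has them; the pictures are not rectified), "camera_from_world" (4x4, takes a point from world to camera coordinates). Camera axes: x right, y up, looking along -z (the intrinsics and any distortion apply to the point x, -y, -z); pixel columns grow to the right and rows downward; lengths in m; the calibration is good to about 2 mm. A picture is of the moment at which its call begins: read the wrist's pose just before it. camera_info takes no time and is no camera call; for the wrist camera it gives the pose at the moment of the call.
- bot.finish_job(): hands the job in; it is judged then, once.
Trained networks look in the newest picture that a camera, given by its name, has taken for a name from the list of things; names that differ only in an ending like _2 or _b are one class to them, and where a whole thing is asked for, a point or a joint stands for the part that bears it (a point fixed in the world has none). Each returns a list of dicts, best first, with "conf" (0 to 1); they miss things now and then, are a little off and sometimes report something else, mostly with a low value. They report only what shows in the picture. A call takes as long as a camera call. They do not tell look-alikes from the thing itself.
- bot.look_for(camera, target): "bbox" ([centre column, centre row, width, height] in pixels, round what is visible of it).
The state is a dict: "clock": time; "joint_pos": joint angles; "qd": joint speeds; "joint_efforts": joint torques, N m; "tcp_pos": TCP position; "orientation": TCP orientation; "force": force on the tool from outside, world axes, zero at the start; "torque": the same for the moment, N m; "grip_width": finger opening in m; "gripper_force": force on a finger pad.
Only numpy, scipy, OpenCV 4.12 (cv2) and the standard library are available. Lean on these libraries where they do the work, as an engineer would, in place of code of your own. Each camera call takes 0.05 s, during which the arm holds its last target. There are 200 camera calls.

## Working session

There is one attempt and no reset: what is moved stays moved. The work goes in short steps, Python scripts to look and compute and a tool call to move; the robot and the scene stay as the last step left them, time stands still between calls to the robot, and variables do not carry over. Pictures are saved under pics/ and viewed, at most 10 in all, crops included, and the job is handed in when it is done.

Besides the shell and the picture viewer there is one more tool, called after ">>>" as name(argument=value, ...) on one line, values as JSON. drive_tool: Moves the arm, as the interface text tells. Its arguments: {"type":"object","properties":{"offset":{"type":"array"},"dr":{"type":"array"},"fingers":{"type":"array"},"squeeze":{"type":"number"}},"required":["offset","dr","fingers"]}

```bash
ls; mkdir -p pics
cat > h.py <<'E'
import numpy as np, cv2
from station import bot
def cam(n):
    i=bot.camera_info(n); return np.array(i["camera_matrix"]),np.array(i["D"],float),np.array(i["camera_from_world"])
def ray(n,uv,c=None):
    K,D,T=c or cam(n)
    p=cv2.undistortPoints(np.array(uv,float).reshape(-1,1,2),K,D).reshape(-1,2)
    d=np.c_[p[:,0],-p[:,1],-np.ones(len(p))]@T[:3,:3]
    return -T[:3,:3].T@T[:3,3],d
def at(n,uv,z,c=None):
    o,d=ray(n,uv,c); return o+d*((z-o[2])/d[:,2])[:,None]
def proj(n,P,c=None):
    K,D,T=c or cam(n); P=np.array(P,float).reshape(-1,3)
    q=P@T[:3,:3].T+T[:3,3]; q=q*[1,-1,-1]
    return cv2.projectPoints(q,np.zeros(3),np.zeros(3),K,D)[0].reshape(-1,2)
def shot(n,f,crop=None,s=1):
    im=bot.snapshot(n)[...,::-1]
    cv2.imwrite("pics/raw_"+f,im)
    if crop: im=im[crop[1]:crop[3],crop[0]:crop[2]]
    cv2.imwrite("pics/"+f,cv2.resize(im,None,fx=s,fy=s,interpolation=cv2.INTER_CUBIC)); return im
def tri(a,b):
    (o1,d1),(o2,d2)=a,b; d1=d1[0]/np.linalg.norm(d1[0]); d2=d2[0]/np.linalg.norm(d2[0])
    s=np.linalg.lstsq(np.c_[d1,-d2],o2-o1,rcond=None)[0]; p,q=o1+s[0]*d1,o2+s[1]*d2
    return (p+q)/2,np.linalg.norm(p-q)
E
python3 - <<'E'
from h import *
np.set_printoptions(precision=3,suppress=True)
for c in("top","scene"):
    shot(c,c+"0.png")
    o,d=ray(c,[320,240]);print(c,o,d)
    for t in("rack","tin_a","bar","stand","big_tin","jar","dapping_cube","rack_seat1","rack_seat2","rack_stop","rack_mouth"):
        for r in bot.look_for(c,t): 
            if r["conf"]>.25: print(t,round(r["conf"],2),np.round(r["bbox"]),at(c,r["bbox"][:2],.0)[0])
E
```

```text
pics
top [ 0.359 -0.065  0.96 ] [[ 0.104 -0.011 -0.995]]
rack 0.94 [171. 186. 112.  87.] [0.573 0.24  0.   ]
rack 0.67 [361. 219.  29.  35.] [ 0.504 -0.163  0.   ]
tin_a 0.97 [291. 134.  20.  22.] [ 0.689 -0.014  0.   ]
tin_a 0.95 [300. 186.  22.  24.] [ 0.574 -0.034  0.   ]
tin_a 0.78 [135. 191.  27.  20.] [0.563 0.313 0.   ]
bar 0.84 [432. 366.  16. 126.] [ 0.199 -0.307  0.   ]
bar 0.78 [420. 192.  12.  30.] [ 0.562 -0.292  0.   ]
bar 0.73 [520. 243.  83.  98.] [ 0.453 -0.503  0.   ]
big_tin 0.65 [292. 241.  18.  27.] [ 0.456 -0.018  0.   ]
big_tin 0.56 [361. 219.  24.  34.] [ 0.505 -0.164  0.   ]
jar 0.78 [293. 243.  25.  26.] [ 0.453 -0.019  0.   ]
dapping_cube 0.8 [352. 163.  25.  31.] [ 0.627 -0.144  0.   ]
dapping_cube 0.67 [361. 221.  30.  37.] [ 0.499 -0.164  0.   ]
rack_seat1 0.86 [172. 187. 114.  86.] [0.572 0.237 0.   ]
rack_seat1 0.28 [291. 136.  16.  26.] [ 0.686 -0.014  0.   ]
rack_seat2 0.86 [172. 187. 114.  86.] [0.572 0.237 0.   ]
rack_seat2 0.28 [291. 136.  16.  26.] [ 0.686 -0.014  0.   ]
rack_stop 0.95 [171. 184. 107.  90.] [0.578 0.239 0.   ]
rack_mouth 0.92 [17
[... 348 characters left out ...]
-0.309  0.   ]
bar 0.8 [178. 239.  84.  64.] [ 0.431 -0.497  0.   ]
bar 0.46 [247. 268.   5.  11.] [ 0.524 -0.291  0.   ]
stand 0.7 [240. 298.  40.  57.] [ 0.624 -0.293  0.   ]
big_tin 0.81 [299. 259.  26.  24.] [ 0.488 -0.163  0.   ]
big_tin 0.26 [241. 299.  39.  57.] [ 0.629 -0.29   0.   ]
jar 0.79 [355. 246.  21.  30.] [ 0.43  -0.019  0.   ]
dapping_cube 0.76 [298. 294.  23.  31.] [ 0.605 -0.152  0.   ]
rack_seat1 0.68 [458. 283.  93.  65.] [0.547 0.239 0.   ]
rack_seat2 0.68 [458. 283.  93.  65.] [0.547 0.239 0.   ]
rack_stop 0.66 [455. 282.  97.  68.] [0.544 0.231 0.   ]
rack_stop 0.43 [244. 265.  10.  11.] [ 0.515 -0.299  0.   ]
rack_mouth 0.61 [455. 281.  94.  68.] [0.542 0.233 0.   ]
```

Run:
```python
import cv2
im=cv2.imread("pics/raw_top0.png")
cv2.imwrite("pics/v1.png",cv2.resize(im[90:440,90:590],None,fx=1.6,fy=1.6,interpolation=cv2.INTER_CUBIC))
im=cv2.imread("pics/raw_top0.png")
cv2.imwrite("pics/v2.png",cv2.resize(im[130:245,105:240],None,fx=5,fy=5,interpolation=cv2.INTER_CUBIC))
```

```text
(no output)
```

View pics/v1.png

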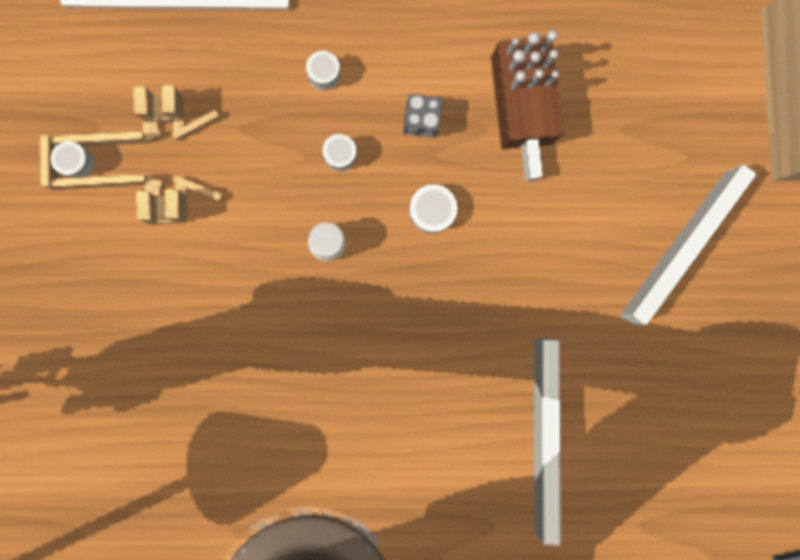

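View pics/v2.png

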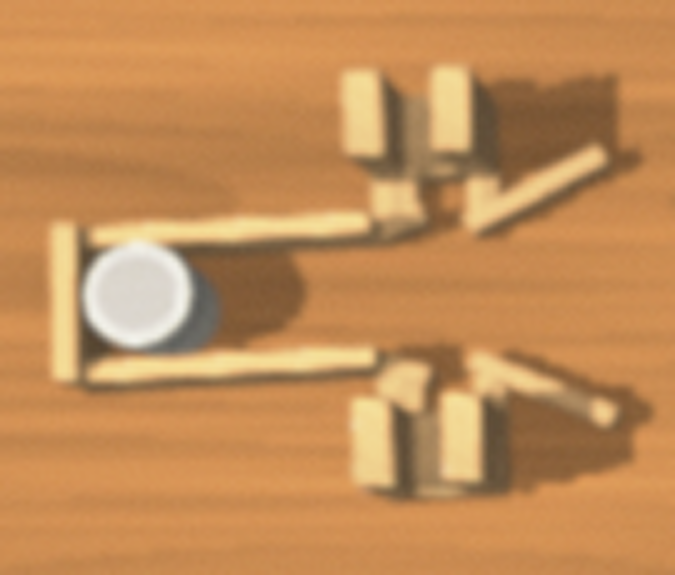

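The candidates for the bar, in top-view pixels, are:
- the short piece projecting from the punch stand at (423,190)
- a long white bar at (521,243)
- a long bar at (432,366)
- a white piece at the upper edge, (200,90)

I choose the one in the stand because it is the smallest and it projects from the tunnel. The loose small tins are at (300,186) and (291,134), with the third in the lane at (132,189). The jar is at (293,243) and the big tin at (361,220).

```bash
cat > rackfit.py <<'E'
from h import *
from scipy.optimize import least_squares
def fit(obs,x0=(.573,.2,1.57)):
    # obs: list of (camera, calib, model pts Nx3 mm, px Nx2)
    def W(p,m):
        c,s=np.cos(p[2]),np.sin(p[2]); m=np.array(m,float)/1000
        return np.c_[p[0]+c*m[:,0]-s*m[:,1],p[1]+s*m[:,0]+c*m[:,1],m[:,2]]
    f=lambda p:np.concatenate([(proj(n,W(p,m),c)-px).ravel() for n,c,m,px in obs])
    r=least_squares(f,x0,loss="soft_l1"); return r.x,r.fun.reshape(-1,2)
E
python3 - <<'E'
from rackfit import *
np.set_printoptions(precision=4,suppress=True)
# v2 crop px: rack +x = image left, rack +y = image down
m=[[25,-85,50],[10,-85,50],[25,-50,50],[10,-50,50],[-10,-85,50],[-25,-85,50],[-10,-50,50],[-25,-50,50],
   [25,50,50],[10,50,50],[25,85,50],[10,85,50],[-10,50,50],[-25,50,50],[-10,85,50],[-25,85,50]]
v=[[343,71],[382,69],[346,155],[383,158],[432,68],[471,67],[434,150],[472,152],
   [352,402],[390,398],[357,482],[395,487],[440,395],[478,392],[445,480],[482,482]]
px=np.array(v)/5+[105,130]
p,r=fit([("top",cam("top"),m,px)]);print(p,np.degrees(p[2]));print(np.abs(r).max(),r.std())
def W(x,y):c,s=np.cos(p[2]),np.sin(p[2]);return p[:2]+[c*x-s*y,s*x+c*y]
print("mouth",W(-71,0) if 0 else W(-.071,0),"stop",W(.138,0))
for n,u in(("tin_a",(300,186)),("tin_b",(291,134)),("tin_c",(132.5,188.5))):print(n,at("top",u,.030))
# bar / stand from top crop v1
f=lambda L,z:at("top",np.array(L)/1.6+90,z)
print("bar far-left end/top",f([[527,180],[542,178],[524,142],[539,140]],.034))
print("stand top front corners",f([[504,147],[562,138]],.058))
st=bot.state();K,D,T=cam("wrist");print(st["tcp_pos"],st["orientation"],st["clock"],st["grip_width"]);print("cam",-T[:3,:3].T@T[:3,3],"axes",T[:3,:3],K[0,0])
E
```

```text
[0.5656 0.1905 1.6282] 93.28974634143485
0.9999654524389712 0.3378108154568508
mouth [0.5697 0.1196] stop [0.5577 0.3283]
tin_a [[ 0.5685 -0.0345  0.03  ]]
tin_b [[ 0.6795 -0.0153  0.03  ]]
tin_c [[0.562  0.3068 0.03  ]]
bar far-left end/top [[ 0.5334 -0.2813  0.034 ]
 [ 0.536  -0.3009  0.034 ]
 [ 0.5835 -0.2787  0.034 ]
 [ 0.5862 -0.2984  0.034 ]]
stand top front corners [[ 0.5712 -0.2476  0.058 ]
 [ 0.5829 -0.3217  0.058 ]]
[0.2024 0.5913 0.2313] [ 0.1641  0.9864 -0.      0.    ] 1.2 0.08567765573446973
cam [0.1231 0.6183 0.3733] axes [[ 0.3246  0.9459  0.0004]
 [-0.8941  0.3069 -0.326 ]
 [-0.3085  0.1055  0.9454]] 383.9571558507088
```

>>> drive_tool(offset=[[0.368,-0.49,0.02],[0.368,-0.49,0.02],[0.368,-0.49,0.02],[0.368,-0.49,0.02],[0.368,-0.49,0.02],[0.368,-0.49,0.02],[0.368,-0.49,0.02],[0.368,-0.49,0.02],[0.368,-0.49,0.02],[0.368,-0.49,0.02]], dr=[[0,0,-67.8],[0,0,-67.8],[0,0,-67.8],[0,0,-67.8],[0,0,-67.8],[0,0,-67.8],[0,0,-67.8],[0,0,-67.8],[0,0,-67.8],[0,0,-67.8]], fingers=[-0.8,-0.8,-0.8,-0.8,-0.8,-0.8,-0.8,-0.8,-0.8,-0.8])

```text
clock: 2.03
tcp_pos: [0.4534, 0.2566, 0.2454]
orientation: [0.689, 0.725, 0.001, -0.0]
force: [0.2, -0.0, -0.6]
grip_width: 0.0082
gripper_force: 0.0
```

>>> drive_tool(offset=[[0.115,-0.15,0.005],[0.115,-0.15,0.005],[0.115,-0.15,0.005],[0.115,-0.15,0.005],[0.115,-0.15,0.005],[0.115,-0.15,0.005],[0.115,-0.15,0.005]], dr=[[0,0,0],[0,0,0],[0,0,0],[0,0,0],[0,0,0],[0,0,0],[0,0,0]], fingers=[-0.8,-0.8,-0.8,-0.8,-0.8,-0.8,-0.8])

```text
clock: 2.62
tcp_pos: [0.568, 0.1068, 0.2498]
orientation: [0.688, 0.726, -0.0, 0.0]
force: [-0.7, 0.8, 0.1]
grip_width: 0.0082
gripper_force: 0.0
```

Run:
```python
from h import *
import pickle
np.set_printoptions(precision=4,suppress=True)
s=bot.state();print(s["tcp_pos"],s["orientation"],s["joint_pos"],s["clock"])
c=cam("wrist");pickle.dump(c,open("w1.pkl","wb"))
shot("wrist","w1.png",s=1.25)
for t in("tin_a","rack"):
  for r in bot.look_for("wrist",t):
    if r["conf"]>.3:print(t,r,at("wrist",r["bbox"][:2],.02,c)[0])
print(proj("wrist",[[.5685,-.0345,.036],[.6795,-.0153,.036],[.5656,.1905,0]],c))
```

```text
[0.568  0.1068 0.2498] [ 0.6876  0.7261 -0.0002  0.0001] [-0.6276  0.3302  0.4646  1.7149 -0.1606  1.1344 -0.0621] 2.6167
tin_a {'bbox': [318.1, 324.9, 21.0, 48.1], 'conf': 0.78} [ 0.5775 -0.0392  0.02  ]
tin_a {'bbox': [418.1, 313.1, 47.3, 47.1], 'conf': 0.66} [ 0.6867 -0.0185  0.02  ]
rack {'bbox': [324.1, 92.1, 203.2, 182.9], 'conf': 0.74} [0.5697 0.2031 0.02  ]
[[309.9374 328.7447]
 [415.5542 317.801 ]
 [318.7204 106.3711]]
```

View pics/w1.png

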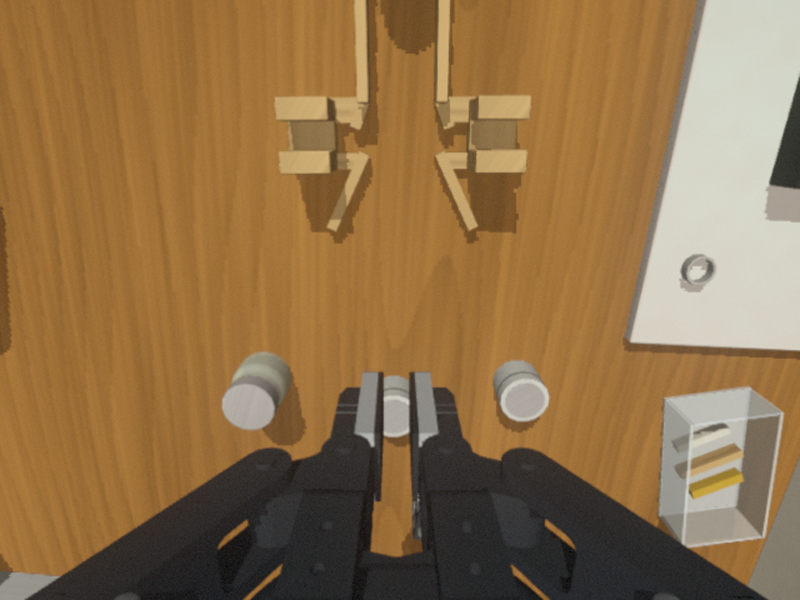

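Run:
```python
import cv2
im=cv2.imread("pics/raw_w1.png")[60:190,210:435]
cv2.imwrite("pics/w1z.png",cv2.resize(im,None,fx=3.5,fy=3.5,interpolation=cv2.INTER_CUBIC))
```

```text
(no output)
```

View pics/w1z.png

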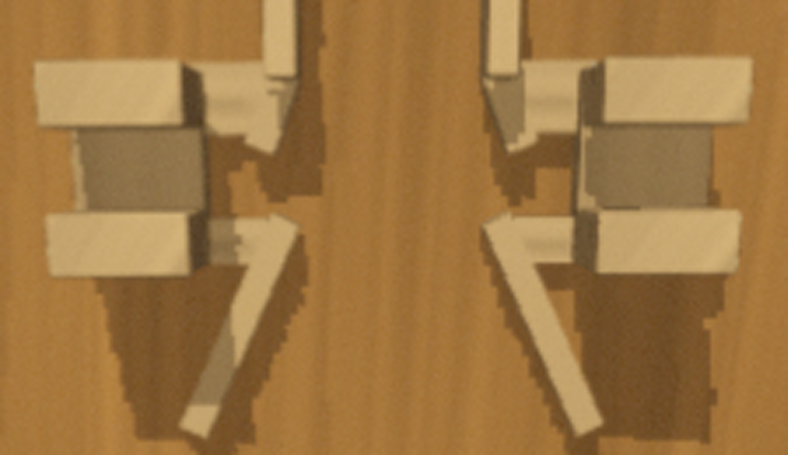

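Run:
```python
from rackfit import *
import pickle
np.set_printoptions(precision=4,suppress=True)
c=pickle.load(open("w1.pkl","rb"))
m=[[25,85,50],[25,50,50],[10,85,50],[10,50,50],[-10,85,50],[-10,50,50],[-25,85,50],[-25,50,50],
[25,-50,50],[25,-85,50],[10,-50,50],[10,-85,50],[-10,-50,50],[-10,-85,50],[-25,-50,50],[-25,-85,50]]
v=[[35,63],[181,62],[39,126],[185,123],[46,215],[188,212],[49,275],[191,273],[606,58],[751,58],[604,124],[748,122],[598,211],[741,210],[595,272],[738,270]]
px=np.array(v)/3.5+[210,60]
p,r=fit([("wrist",c,m,px)]);print("rack",p,np.degrees(p[2]),np.abs(r).max())
# free height check
from scipy.optimize import least_squares
def f(q):
    C,S=np.cos(q[2]),np.sin(q[2]);M=np.array(m)/1000.
    return (proj("wrist",np.c_[q[0]+C*M[:,0]-S*M[:,1],q[1]+S*M[:,0]+C*M[:,1],0*M[:,0]+q[3]],c)-px).ravel()
q=least_squares(f,[*p,.05]).x;print(q)
C,S=np.cos(p[2]),np.sin(p[2])
for n,x in(("mouth",-.071),("stop",.138),("seats",0)):print(n,p[0]+C*x,p[1]+S*x)
g=lambda u,z:at("wrist",np.array(u)/1.25,z,c)[0]
print("tin_a",g((396,413),.036),"tin_b",g((522,398),.036),"jar",g((250,403),.058))
```

```text
rack [0.5685 0.1894 1.6298] 93.3778947569897 1.0700161784114073
[0.5686 0.1894 1.6301 0.0493]
mouth 0.572731526272003 0.11848891166449313
stop 0.5604169873231138 0.3271258022914297
seats 0.5685481183037201 0.18936555871957683
tin_a [ 0.5759 -0.0361  0.036 ] tin_b [ 0.6818 -0.0159  0.036 ] jar [ 0.4582 -0.0194  0.058 ]
```

>>> drive_tool(offset=[[0.006,-0.197,-0.15],[0.006,-0.197,-0.15],[0.006,-0.197,-0.15],[0.006,-0.197,-0.15],[0.006,-0.197,-0.15],[0.006,-0.197,-0.15],[0.006,-0.197,-0.15],[0.006,-0.197,-0.242],[0.006,-0.197,-0.242],[0.006,-0.197,-0.242]], dr=[[0,0,0],[0,0,0],[0,0,0],[0,0,0],[0,0,0],[0,0,0],[0,0,0],[0,0,0],[0,0,0],[0,0,0]], fingers=[-0.8,-0.8,-0.8,-0.8,-0.8,-0.8,-0.8,-0.8,-0.8,-0.8])

```text
clock: 3.6
tcp_pos: [0.5698, -0.0859, 0.0028]
orientation: [0.686, 0.728, -0.002, -0.003]
force: [-2.1, 1.5, -0.5]
grip_width: 0.0087
gripper_force: 0.0
```

Run:
```python
from h import *
np.set_printoptions(precision=4,suppress=True)
s=bot.state();print(s["tcp_pos"],s["joint_pos"],s["clock"])
c=cam("wrist")
shot("wrist","w2.png",s=1.0)
for r in bot.look_for("wrist","tin_a"):print(r,at("wrist",r["bbox"][:2],.02,c)[0])
```

```text
[ 0.5698 -0.0859  0.0028] [-0.2081  0.6491  0.374   1.9098 -0.3705  0.6587  0.4549] 3.6
{'bbox': [604.9, 177.6, 70.2, 124.8], 'conf': 0.67} [ 0.6612 -0.0183  0.02  ]
{'bbox': [337.1, 228.0, 136.3, 144.2], 'conf': 0.65} [ 0.5745 -0.0411  0.02  ]
```

View pics/w2.png

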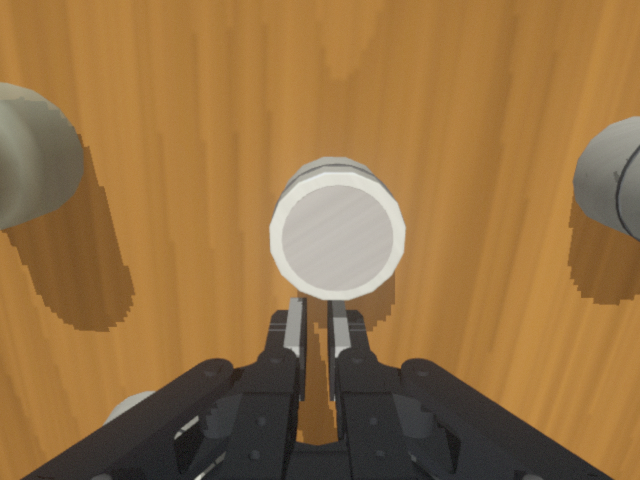

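>>> drive_tool(offset=[[0.001,0,0],[0.001,0,0],[0.001,0.01,0],[0.001,0.02,0],[0.001,0.03,0],[0.001,0.042,0],[0.0,0.054,0],[0.0,0.066,0],[0.0,0.078,0],[0.0,0.09,0]], dr=[[0,0,0],[0,0,0],[0,0,0],[0,0,0],[0,0,0],[0,0,0],[0,0,0],[0,0,0],[0,0,0],[0,0,0]], fingers=[-0.8,-0.8,-0.8,-0.8,-0.8,-0.8,-0.8,-0.8,-0.8,-0.8])

```text
clock: 4.53
tcp_pos: [0.5734, 0.0028, 0.0079]
orientation: [0.686, 0.727, -0.0, -0.0]
force: [0.8, -0.9, 1.2]
grip_width: 0.0084
gripper_force: 0.6
```

Run:
```python
from h import *
np.set_printoptions(precision=4,suppress=True)
s=bot.state();print(s["tcp_pos"],s["orientation"],s["force"],s["clock"])
c=cam("wrist")
shot("wrist","w3.png",s=1.0)
for r in bot.look_for("wrist","tin_a"):print(r,at("wrist",r["bbox"][:2],.02,c)[0])
```

```text
[0.5734 0.0028 0.0079] [ 0.6863  0.7273 -0.     -0.0001] [ 0.7623 -0.8973  1.2026] 4.5333
{'bbox': [316.9, 262.1, 124.7, 138.5], 'conf': 0.98} [0.572  0.0327 0.02  ]
{'bbox': [572.5, 386.6, 134.9, 136.9], 'conf': 0.9} [ 0.6824 -0.0176  0.02  ]
{'bbox': [333.1, 9.5, 363.9, 16.7], 'conf': 0.33} [0.5721 0.1144 0.02  ]
```

>>> drive_tool(offset=[[0,0.012,0],[0,0.026,0],[-0.001,0.042,0],[-0.001,0.058,0],[-0.001,0.074,0],[-0.002,0.09,0],[-0.002,0.106,0],[-0.003,0.122,0],[-0.003,0.138,0],[-0.004,0.154,0]], dr=[[0,0,0],[0,0,0],[0,0,0],[0,0,0],[0,0,0],[0,0,0],[0,0,0],[0,0,0],[0,0,0],[0,0,0]], fingers=[-0.8,-0.8,-0.8,-0.8,-0.8,-0.8,-0.8,-0.8,-0.8,-0.8])

```text
clock: 5.47
tcp_pos: [0.5695, 0.1558, 0.0078]
orientation: [0.687, 0.727, -0.0, 0.0]
force: [-0.3, -0.0, 1.0]
grip_width: 0.0086
gripper_force: 0.3
```

>>> drive_tool(offset=[[0,0.01,0],[-0.0005,0.02,0],[-0.001,0.03,0],[-0.0015,0.04,0],[-0.002,0.048,0],[-0.0025,0.055,0],[-0.003,0.061,0],[-0.003,0.066,0],[-0.0035,0.07,0],[-0.0035,0.073,0]], dr=[[0,0,0],[0,0,0],[0,0,0],[0,0,0],[0,0,0],[0,0,0],[0,0,0],[0,0,0],[0,0,0],[0,0,0]], fingers=[-0.8,-0.8,-0.8,-0.8,-0.8,-0.8,-0.8,-0.8,-0.8,-0.8])

```text
clock: 6.3
tcp_pos: [0.5659, 0.2286, 0.0079]
orientation: [0.686, 0.727, -0.0, -0.0]
force: [-0.2, -1.1, -0.5]
grip_width: 0.0086
gripper_force: 0.2
```

Run:
```python
from h import *
np.set_printoptions(precision=4,suppress=True)
s=bot.state();print(s["tcp_pos"],s["force"],s["clock"])
c=cam("wrist")
shot("wrist","w4.png",s=1.0)
for r in bot.look_for("wrist","tin_a"):print(r,at("wrist",r["bbox"][:2],.02,c)[0])
```

```text
[0.5659 0.2286 0.0079] [-0.166  -1.1329 -0.5316] 6.3
{'bbox': [317.8, 267.0, 124.9, 133.3], 'conf': 0.98} [0.565  0.2566 0.02  ]
{'bbox': [319.3, 135.5, 142.2, 145.0], 'conf': 0.81} [0.5628 0.3033 0.02  ]
```

View pics/w4.png

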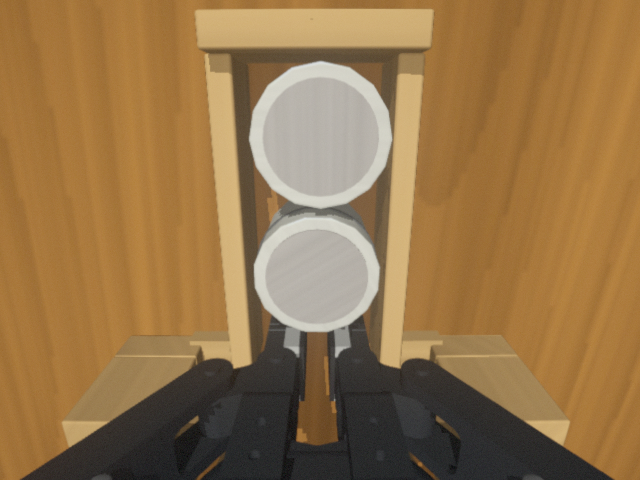

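>>> drive_tool(offset=[[0,0.002,0],[0,0.0035,0],[0,0.005,0],[0,0.006,0],[0,0.006,0]], dr=[[0,0,0],[0,0,0],[0,0,0],[0,0,0],[0,0,0]], fingers=[-0.8,-0.8,-0.8,-0.8,-0.8])

```text
clock: 6.82
tcp_pos: [0.5661, 0.2343, 0.0079]
orientation: [0.686, 0.727, 0.0, 0.0]
force: [-0.5, -0.7, 0.1]
grip_width: 0.0086
gripper_force: 0.2
```

>>> drive_tool(offset=[[0,0.001,0],[0,0.002,0],[0,0.003,0],[0,0.003,0]], dr=[[0,0,0],[0,0,0],[0,0,0],[0,0,0]], fingers=[-0.8,-0.8,-0.8,-0.8])

```text
clock: 7.15
tcp_pos: [0.5661, 0.2354, 0.0079]
orientation: [0.687, 0.727, -0.001, 0.001]
force: [-0.4, -5.5, 2.6]
grip_width: 0.0086
gripper_force: 2.9
```

Run:
```python
from h import *
np.set_printoptions(precision=4,suppress=True)
s=bot.state();print(s["tcp_pos"],s["force"],s["clock"])
c=cam("wrist")
im=shot("wrist","w5.png",s=1.0)
for r in bot.look_for("wrist","tin_a"):print(r,at("wrist",r["bbox"][:2],.02,c)[0])
th=1.6298
for x in(.138,.138-.021,.075):print(x,proj("wrist",[[.5685+np.cos(th)*x,.1894+np.sin(th)*x,.036]],c))
print(im[40:110:2,320].sum(1))
```

```text
[0.5661 0.2354 0.0079] [-0.4003 -5.4822  2.6378] 7.15
{'bbox': [318.2, 146.8, 142.2, 141.3], 'conf': 0.66} [0.5629 0.3065 0.02  ]
{'bbox': [314.5, 271.9, 126.4, 124.4], 'conf': 0.61} [0.5641 0.2614 0.02  ]
0.138 [[313.4315  75.6858]]
0.117 [[313.868  153.2868]]
0.075 [[314.6134 283.8718]]
[513 514 515 512 511 513 510 509 506 508 500 495 496 494 493 494 480 435
 655 631 618 621 626 632 628 585 533 538 537 535 539 539 529 538 534]
```

>>> drive_tool(offset=[[0,-0.015,0],[0,-0.02,0.04],[0,-0.03,0.08],[0.013,-0.07,0.1],[0.036,-0.1,0.1],[0.06,-0.135,0.1],[0.083,-0.168,0.1],[0.107,-0.2,0.1],[0.13,-0.235,0.1],[0.15,-0.265,0.1]], dr=[[0,0,0],[0,0,0],[0,0,0],[0,0,7],[0,0,14],[0,0,21],[0,0,28],[0,0,35],[0,0,42],[0,0,49]], fingers=[-0.8,-0.8,-0.8,-0.8,-0.8,-0.8,-0.8,-0.8,-0.8,-0.8])

```text
clock: 8.08
tcp_pos: [0.7169, -0.0311, 0.108]
orientation: [0.321, 0.947, 0.0, 0.0]
force: [0.9, -0.3, 0.1]
grip_width: 0.0086
gripper_force: 0.0
```

>>> drive_tool(offset=[[0.013,-0.018,0],[0.013,-0.018,-0.03],[0.013,-0.018,-0.06],[0.013,-0.018,-0.09],[0.013,-0.018,-0.1],[0.013,-0.018,-0.1]], dr=[[0,0,5.6],[0,0,5.6],[0,0,5.6],[0,0,5.6],[0,0,5.6],[0,0,5.6]], fingers=[-0.8,-0.8,-0.8,-0.8,-0.8,-0.8])

```text
clock: 8.58
tcp_pos: [0.7263, -0.0459, 0.0044]
orientation: [0.277, 0.961, -0.001, -0.003]
force: [-0.2, -0.2, 0.1]
grip_width: 0.0085
gripper_force: 0.0
```

Run:
```python
from h import *
np.set_printoptions(precision=4,suppress=True)
s=bot.state();print(s["tcp_pos"],s["orientation"],s["force"],s["clock"])
c=cam("wrist")
shot("wrist","w6.png",s=1.0)
for r in bot.look_for("wrist","tin_a"):print(r,at("wrist",r["bbox"][:2],.02,c)[0])
bot.snapshot("top")
for r in bot.look_for("top","tin_a"):print(r,at("top",r["bbox"][:2],.02)[0])
```

```text
[ 0.7263 -0.0459  0.0044] [ 0.2766  0.961  -0.0007 -0.003 ] [-0.1532 -0.2233  0.0941] 8.5833
{'bbox': [321.1, 213.8, 138.9, 147.3], 'conf': 0.8} [ 0.6858 -0.0187  0.02  ]
```

>>> drive_tool(offset=[[-0.008,0.005,0],[-0.018,0.0113,0],[-0.032,0.02,0],[-0.047,0.0295,0],[-0.062,0.039,0],[-0.078,0.049,0],[-0.094,0.059,0],[-0.107,0.067,0],[-0.118,0.074,0],[-0.126,0.079,0]], dr=[[0,0,0],[0,0,0],[0,0,0],[0,0,0],[0,0,0],[0,0,0],[0,0,0],[0,0,0],[0,0,0],[0,0,0]], fingers=[-0.8,-0.8,-0.8,-0.8,-0.8,-0.8,-0.8,-0.8,-0.8,-0.8])

```text
clock: 9.62
tcp_pos: [0.6025, 0.0347, 0.0095]
orientation: [0.276, 0.961, 0.001, 0.001]
force: [0.6, -0.3, 1.3]
grip_width: 0.0083
gripper_force: 0.6
```

Run:
```python
from h import *
np.set_printoptions(precision=4,suppress=True)
s=bot.state();print(s["tcp_pos"],s["orientation"],s["force"],s["clock"])
c=cam("wrist")
shot("wrist","w7.png",s=1.0)
for r in bot.look_for("wrist","tin_a"):print(r,at("wrist",r["bbox"][:2],.02,c)[0])
```

```text
[0.6025 0.0347 0.0095] [0.2759 0.9612 0.0007 0.0009] [ 0.5771 -0.3287  1.2698] 9.6167
{'bbox': [318.0, 260.1, 131.4, 138.5], 'conf': 0.75} [0.5774 0.0509 0.02  ]
```

>>> drive_tool(offset=[[0.025,-0.016,0],[0.028,-0.018,0.03],[0.02,-0.025,0.06],[0.01,-0.03,0.06],[0.0,-0.035,0.06],[-0.01,-0.04,0.06],[-0.02,-0.042,0.06],[-0.025,-0.042,0.06],[-0.025,-0.042,0.03],[-0.025,-0.042,0]], dr=[[0,0,0],[0,0,0],[0,0,-7],[0,0,-14],[0,0,-21],[0,0,-28],[0,0,-35],[0,0,-42],[0,0,-49],[0,0,-54.4]], fingers=[-0.8,-0.8,-0.8,-0.8,-0.8,-0.8,-0.8,-0.8,-0.8,-0.8])

```text
clock: 10.55
tcp_pos: [0.5805, -0.009, 0.0095]
orientation: [0.688, 0.726, 0.002, 0.002]
force: [0.5, 1.7, 0.0]
grip_width: 0.0084
gripper_force: 0.0
```

Run:
```python
from h import *
np.set_printoptions(precision=4,suppress=True)
s=bot.state();print(s["tcp_pos"],s["orientation"],s["force"],s["clock"])
c=cam("wrist")
shot("wrist","w8.png",s=1.0)
for r in bot.look_for("wrist","tin_a"):print(r,at("wrist",r["bbox"][:2],.02,c)[0])
```

```text
[ 0.5805 -0.009   0.0095] [0.6875 0.7261 0.0022 0.0021] [0.4522 1.686  0.0246] 10.55
{'bbox': [310.1, 178.9, 136.3, 138.2], 'conf': 0.95} [0.5752 0.0509 0.02  ]
```

>>> drive_tool(offset=[[-0.001,0.01,0],[-0.001,0.022,0],[-0.001,0.034,0],[-0.002,0.048,0],[-0.003,0.063,0],[-0.003,0.078,0],[-0.004,0.094,0],[-0.005,0.11,0],[-0.006,0.126,0],[-0.007,0.142,0]], dr=[[0,0,0],[0,0,0],[0,0,0],[0,0,0],[0,0,0],[0,0,0],[0,0,0],[0,0,0],[0,0,0],[0,0,0]], fingers=[-0.8,-0.8,-0.8,-0.8,-0.8,-0.8,-0.8,-0.8,-0.8,-0.8])

```text
clock: 11.48
tcp_pos: [0.5716, 0.1361, 0.0096]
orientation: [0.684, 0.729, 0.001, 0.0]
force: [-0.1, -0.5, 0.2]
grip_width: 0.0089
gripper_force: 0.3
```

>>> drive_tool(offset=[[0,0.01,0],[-0.001,0.02,0],[-0.001,0.03,0],[-0.002,0.038,0],[-0.002,0.045,0],[-0.003,0.05,0],[-0.003,0.053,0],[-0.003,0.055,0],[-0.003,0.057,0],[-0.003,0.058,0]], dr=[[0,0,0],[0,0,0],[0,0,0],[0,0,0],[0,0,0],[0,0,0],[0,0,0],[0,0,0],[0,0,0],[0,0,0]], fingers=[-0.8,-0.8,-0.8,-0.8,-0.8,-0.8,-0.8,-0.8,-0.8,-0.8])

```text
clock: 12.32
tcp_pos: [0.5681, 0.1911, 0.0078]
orientation: [0.685, 0.728, -0.0, 0.0]
force: [-0.1, -0.6, 0.3]
grip_width: 0.0086
gripper_force: 0.5
```

>>> drive_tool(offset=[[0,0.001,0],[0,0.002,0],[0,0.003,0],[0,0.004,0],[0,0.005,0],[0,0.005,0]], dr=[[0,0,0],[0,0,0],[0,0,0],[0,0,0],[0,0,0],[0,0,0]], fingers=[-0.8,-0.8,-0.8,-0.8,-0.8,-0.8])

```text
clock: 12.82
tcp_pos: [0.568, 0.1945, 0.0078]
orientation: [0.686, 0.728, -0.001, 0.001]
force: [-0.6, -4.9, 2.3]
grip_width: 0.0086
gripper_force: 2.7
```

>>> drive_tool(offset=[[0,-0.015,0],[0,-0.03,0.01],[0,-0.05,0.045],[0,-0.07,0.08],[0,-0.07,0.12],[0,-0.07,0.12]], dr=[[0,0,0],[0,0,0],[0,0,0],[0,0,0],[0,0,0],[0,0,0]], fingers=[-0.8,-0.8,-0.8,-0.8,-0.8,-0.8])

```text
clock: 13.32
tcp_pos: [0.5722, 0.123, 0.1359]
orientation: [0.687, 0.727, 0.005, 0.003]
force: [1.3, -0.7, -0.3]
grip_width: 0.0084
gripper_force: 0.0
```

Run:
```python
from h import *
import pickle
np.set_printoptions(precision=4,suppress=True)
s=bot.state();print(s["tcp_pos"],s["joint_pos"],s["clock"])
c=cam("wrist");pickle.dump(c,open("w9.pkl","wb"))
shot("wrist","w9.png",s=1.0)
```

```text
[0.5722 0.123  0.1359] [-0.7108  0.4804  0.5633  1.835  -0.3204  0.9059  0.0548] 13.3167
```

View pics/w9.png

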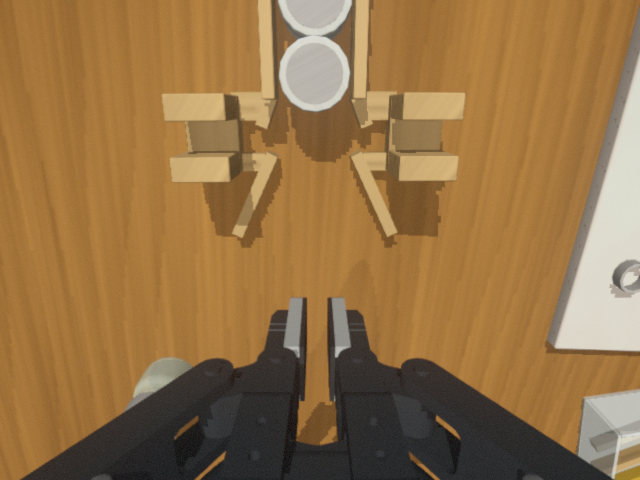

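>>> drive_tool(offset=[[-0.007,-0.039,0.01],[-0.014,-0.078,0.02],[-0.021,-0.117,0.03],[-0.028,-0.156,0.04],[-0.035,-0.195,0.05],[-0.042,-0.234,0.06],[-0.05,-0.273,0.06],[-0.057,-0.312,0.06],[-0.064,-0.35,0.06],[-0.072,-0.385,0.06]], dr=[[0,0,7],[0,0,14],[0,0,21],[0,0,28],[0,0,35],[0,0,42],[0,0,49],[0,0,56],[0,0,63],[0,0,70]], fingers=[0,0,0,0,0,0,0,0,0,0])

```text
clock: 14.2
tcp_pos: [0.4951, -0.2586, 0.1878]
orientation: [0.154, 0.988, 0.0, -0.0]
force: [0.8, -0.3, 0.7]
grip_width: 0.043
gripper_force: 0.0
```

>>> drive_tool(offset=[[0,0,0],[0,0,0],[0,0,0],[0,0,0],[0,0,0],[0,0,0]], dr=[[0,0,7],[0,0,14],[0,0,21],[0,0,25],[0,0,25],[0,0,25]], fingers=[0,0,0,0,0,0])

```text
clock: 14.7
tcp_pos: [0.4958, -0.2568, 0.1877]
orientation: [-0.06, 0.998, 0.0, -0.0]
force: [0.4, 0.2, 0.1]
grip_width: 0.0427
gripper_force: 0.0
```

Run:
```python
from h import *
import pickle
np.set_printoptions(precision=4,suppress=True)
s=bot.state();print(s["tcp_pos"],s["orientation"],s["joint_pos"],s["clock"])
c=cam("wrist");pickle.dump(c,open("w10.pkl","wb"))
shot("wrist","w10.png",s=1.25)
for r in bot.look_for("wrist","bar"):print(r)
```

```text
[ 0.4958 -0.2568  0.1877] [-0.0597  0.9982  0.0003 -0.0003] [ 0.1305  0.3476  0.3328  1.8294 -0.134   0.9871  2.2092] 14.7
{'bbox': [70.4, 104.3, 140.8, 208.6], 'conf': 0.97}
{'bbox': [268.1, 282.2, 29.3, 65.2], 'conf': 0.58}
```

View pics/w10.png

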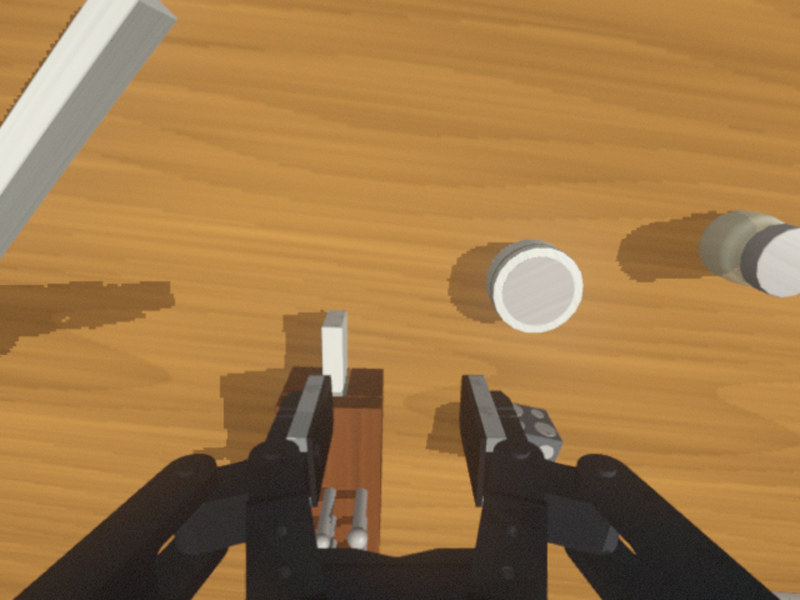

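The view shows the bar's bright top face at (335,360) projecting from the stand front at (335,370). The other long bar, at (80,100), is far wider, so the choice holds.

Run:
```python
from h import *
import pickle
np.set_printoptions(precision=4,suppress=True)
c=pickle.load(open("w10.pkl","rb"))
im=cv2.imread("pics/raw_w10.png");r=im[240:325,245:290].astype(int)
m=((r.min(2)>190)).astype(np.uint8)
k,lab,st,ce=cv2.connectedComponentsWithStats(m);print(st)
i=1+st[1:,4].argmax();ys,xs=np.nonzero(lab==i)
px=np.c_[xs+245,ys+240].astype(np.float32)
P=at("wrist",px,.034,c)[:,:2]*1000
print("minAreaRect mm",cv2.minAreaRect(P.astype(np.float32)))
for b in cv2.boxPoints(cv2.minAreaRect(P.astype(np.float32))):print(b)
# edges per row
for y in sorted(set(ys))[::8]:
    q=xs[ys==y];print(y+240,at("wrist",[[q.min()+244.5,y+240],[q.max()+245.5,y+240]],.034,c)[:,:2].ravel())
# stand roof front edge (view px)
print("stand",at("wrist",np.array([[287,405],[383,407],[383,470],[381,550]])/1.25,.058,c))
# height: end face bottom vs top edge
print(at("wrist",np.array([[329,311],[348,311]])/1.25,0,c),at("wrist",np.array([[322,330],[347,329]])/1.25,.034,c))
```

```text
[[   0    0   45   85 3124]
 [  13   22   16   52  701]]
minAreaRect mm ((563.5623168945312, -292.9849853515625), (48.24774932861328, 12.7868013381958), 4.632123947143555)
[ 539.0009 -288.5606]
[ 540.0335 -301.3057]
[ 588.1237 -297.4093]
[ 587.0911 -284.6643]
262 [ 0.5403 -0.3014  0.5394 -0.2931]
270 [ 0.5476 -0.3009  0.546  -0.2876]
278 [ 0.5549 -0.3004  0.5533 -0.287 ]
286 [ 0.5624 -0.2999  0.5608 -0.2864]
294 [ 0.5699 -0.2985  0.5684 -0.2858]
302 [ 0.577  -0.2929  0.5761 -0.2851]
310 [ 0.5847 -0.2914  0.5839 -0.2845]
stand [[ 0.5871 -0.3175  0.058 ]
 [ 0.5811 -0.2554  0.058 ]
 [ 0.6306 -0.2499  0.058 ]
 [ 0.7021 -0.2436  0.058 ]]
[[ 0.5413 -0.301   0.    ]
 [ 0.5397 -0.2872  0.    ]] [[ 0.5421 -0.3012  0.034 ]
 [ 0.5394 -0.2847  0.034 ]]
```

>>> drive_tool(offset=[[0.032,-0.018,-0.01],[0.064,-0.036,-0.03],[0.064,-0.036,-0.07],[0.064,-0.036,-0.11],[0.064,-0.036,-0.14],[0.064,-0.036,-0.16],[0.064,-0.036,-0.175],[0.064,-0.036,-0.18],[0.064,-0.036,-0.18]], dr=[[0,0,-2.1],[0,0,-2.1],[0,0,-2.1],[0,0,-2.1],[0,0,-2.1],[0,0,-2.1],[0,0,-2.1],[0,0,-2.1],[0,0,-2.1]], fingers=[0,0,0,0,0,0,0,0,0])

```text
clock: 15.55
tcp_pos: [0.5597, -0.2919, 0.0064]
orientation: [-0.043, 0.999, 0.0, -0.001]
force: [-1.3, -0.0, 0.3]
grip_width: 0.0427
gripper_force: 0.0
```

Run:
```python
from h import *
np.set_printoptions(precision=4,suppress=True)
s=bot.state();print(s["tcp_pos"],s["orientation"],s["force"],s["clock"])
c=cam("wrist");im=shot("wrist","w11.png",s=1.0)
r=im[:330].astype(int)
m=((r.min(2)>190)).astype(np.uint8)
k,lab,st,ce=cv2.connectedComponentsWithStats(m)
for i in range(1,k):
  if 300<st[i,4]<20000:print(st[i],ce[i],at("wrist",[ce[i]],.034,c))
```

```text
[ 0.5597 -0.2919  0.0064] [-0.0426  0.9991  0.0005 -0.0013] [-1.3187 -0.0127  0.2522] 15.55
[630 203  10  73 505] [635.4554 239.9307] [[ 0.5075 -0.1937  0.034 ]]
[295 305  38  25 913] [313.5192 317.4863] [[ 0.544  -0.2947  0.034 ]]
```

>>> drive_tool(offset=[[0,0,0],[0,0,0],[0,0,0],[0,0,0],[0,0,0],[0,0,0]], dr=[[0,0,0],[0,0,0],[0,0,0],[0,0,0],[0,0,0],[0,0,0]], fingers=[-1,-1,-1,-1,-1,-1], squeeze=40)

```text
clock: 16.1
tcp_pos: [0.5615, -0.2928, 0.0095]
orientation: [-0.043, 0.999, -0.0, 0.001]
force: [-0.7, -0.4, 5.8]
grip_width: 0.0136
gripper_force: 40.2
```

>>> drive_tool(offset=[[-0.008,-0.0007,0],[-0.022,-0.0018,0],[-0.04,-0.0033,0],[-0.06,-0.0049,0],[-0.08,-0.0066,0],[-0.1,-0.0082,0],[-0.12,-0.0099,0],[-0.14,-0.0115,0],[-0.155,-0.0128,0],[-0.164,-0.0135,0]], dr=[[0,0,0],[0,0,0],[0,0,0],[0,0,0],[0,0,0],[0,0,0],[0,0,0],[0,0,0],[0,0,0],[0,0,0]], fingers=[-1,-1,-1,-1,-1,-1,-1,-1,-1,-1])

```text
clock: 16.93
tcp_pos: [0.3969, -0.307, 0.0094]
orientation: [-0.042, 0.999, -0.001, 0.002]
force: [5.6, 0.9, 5.0]
grip_width: 0.0137
gripper_force: 40.0
```

>>> drive_tool(offset=[[0,0,0],[0,0,0],[0,0,0],[0,0,0.035],[0,0,0.075],[0.01,0,0.11],[0.02,0,0.14],[0.03,0,0.15],[0.03,0,0.15]], dr=[[0,0,0],[0,0,0],[0,0,0],[0,0,0],[0,0,0],[0,0,0],[0,0,0],[0,0,0],[0,0,0]], fingers=[0,0,0,0,0,0,0,0,0])

```text
clock: 17.68
tcp_pos: [0.4306, -0.3062, 0.1609]
orientation: [-0.044, 0.999, -0.001, 0.003]
force: [0.3, 0.8, 0.6]
grip_width: 0.0426
gripper_force: 0.0
```

Run:
```python
from h import *
import pickle
np.set_printoptions(precision=4,suppress=True)
s=bot.state();print(s["tcp_pos"],s["orientation"],s["clock"])
c=cam("wrist");pickle.dump(c,open("w12.pkl","wb"))
im=shot("wrist","w12.png",s=1.0)
tp=bot.snapshot("top")[...,::-1];cv2.imwrite("pics/raw_top1.png",tp)
for n,I,cc in(("wrist",im,c),("top",tp,cam("top"))):
  ex=np.array([[.459,-.302,.034]]);u=proj(n,ex,cc)[0];print(n,"expect",u)
  m=((I.astype(int).min(2)>180)).astype(np.uint8)
  k,lab,st,ce=cv2.connectedComponentsWithStats(m)
  for i in range(1,k):
    if st[i,4]>100 and np.hypot(*(ce[i]-u))<80:
      ys,xs=np.nonzero(lab==i);P=at(n,np.c_[xs,ys],.034,cc)[:,:2]*1000
      print(st[i],ce[i],cv2.minAreaRect(P.astype(np.float32)))
```

```text
[ 0.4306 -0.3062  0.1609] [-0.0443  0.999  -0.0014  0.0029] 17.6833
wrist expect [319.9228 261.9547]
[ 312  146   19  208 3659] [320.5275 245.5403] ((456.96624755859375, -301.7086486816406), (167.89935302734375, 13.044001579284668), 4.861193656921387)
top expect [430.3637 238.2538]
[421 199  12  40 302] [426.3974 218.7715] ((499.9234619140625, -294.8663330078125), (82.33171081542969, 15.59191608428955), 5.006700038909912)
[346 206  29  29 662] [360.287  219.6254] ((496.9251708984375, -157.94528198242188), (57.68174743652344, 58.20217514038086), 89.53226470947266)
[427 256  11  26 194] [432.0722 268.2423] ((397.5766296386719, -303.59979248046875), (51.179718017578125, 15.74031925201416), 5.380246639251709)
```

View pics/w12.png

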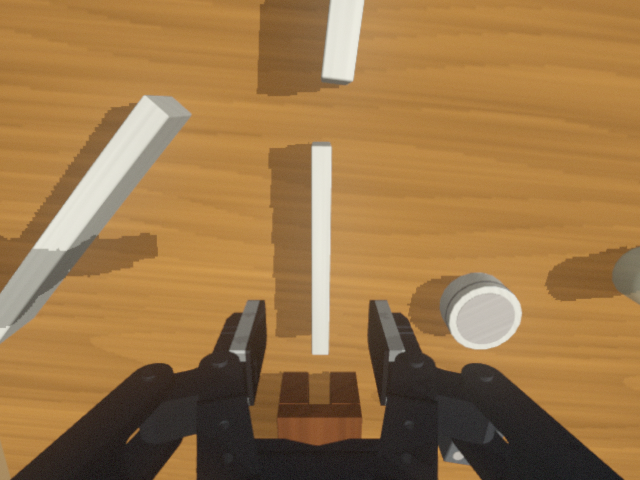

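>>> drive_tool(offset=[[0.0275,0.005,-0.02],[0.0275,0.005,-0.06],[0.0275,0.005,-0.1],[0.0275,0.005,-0.125],[0.0275,0.005,-0.138],[0.0275,0.005,-0.138],[0.0275,0.005,-0.138]], dr=[[0,0,0],[0,0,0],[0,0,0],[0,0,0],[0,0,0],[0,0,0],[0,0,0]], fingers=[0,0,0,0,0,0,0])

```text
clock: 18.37
tcp_pos: [0.4521, -0.3004, 0.0181]
orientation: [-0.043, 0.999, 0.001, -0.002]
force: [0.7, -0.5, 0.5]
grip_width: 0.0428
gripper_force: 0.0
```

>>> drive_tool(offset=[[0,0,0],[0,0,0],[0,0,0],[0,0,0],[0,0,0],[0,0,0]], dr=[[0,0,0],[0,0,0],[0,0,0],[0,0,0],[0,0,0],[0,0,0]], fingers=[-1,-1,-1,-1,-1,-1], squeeze=60)

```text
clock: 18.87
tcp_pos: [0.4547, -0.3015, 0.0211]
orientation: [-0.043, 0.999, -0.001, 0.001]
force: [-1.5, -0.2, 7.6]
grip_width: 0.0123
gripper_force: 59.9
```

>>> drive_tool(offset=[[0,0,0],[0,0,0],[0.003,0,0.003],[0.003,0,0.003],[0.003,0,0.003],[0.003,0,0.003],[0.003,0,0.003],[0.003,0,0.003],[0.003,0,0.003]], dr=[[0,0,0],[0,0,0],[0,0,0],[0,0,0],[0,0,0],[0,0,0],[0,0,0],[0,0,0],[0,0,0]], fingers=[-0.3,-0.3,-0.3,-0.3,-1,-1,-1,-1,-1], squeeze=60)

```text
clock: 19.62
tcp_pos: [0.4574, -0.3009, 0.0232]
orientation: [-0.043, 0.999, -0.0, 0.0]
force: [-0.0, 1.3, 5.1]
grip_width: 0.0126
gripper_force: 59.5
```

>>> drive_tool(offset=[[0,0,0.02],[0,0,0.05],[0,0,0.09],[0,0,0.11],[0,0,0.11]], dr=[[0,0,0],[0,0,0],[0,0,0],[0,0,0],[0,0,0]], fingers=[-1,-1,-1,-1,-1])

```text
clock: 20.03
tcp_pos: [0.459, -0.3024, 0.137]
orientation: [-0.043, 0.999, -0.002, 0.003]
force: [0.8, -0.2, -2.3]
grip_width: 0.0122
gripper_force: 58.9
```

>>> drive_tool(offset=[[0.003,0.012,0],[0.008,0.035,0],[0.015,0.065,0],[0.022,0.1,0],[0.03,0.135,0],[0.038,0.17,0],[0.046,0.205,0],[0.054,0.24,0],[0.062,0.275,0],[0.07,0.31,0]], dr=[[0,0,0],[0,0,0],[0,0,0],[0,0,-0.5],[0,0,-1],[0,0,-1.5],[0,0,-1.5],[0,0,-1.5],[0,0,-1.5],[0,0,-1.5]], fingers=[-1,-1,-1,-1,-1,-1,-1,-1,-1,-1])

```text
clock: 20.87
tcp_pos: [0.5254, 0.0118, 0.1308]
orientation: [-0.03, 1.0, -0.0, -0.002]
force: [0.9, -0.0, -1.7]
grip_width: 0.0119
gripper_force: 58.9
```

>>> drive_tool(offset=[[0.008,0.035,0],[0.016,0.07,0],[0.024,0.105,0],[0.031,0.135,0],[0.037,0.16,0],[0.04,0.175,0],[0.041,0.181,0],[0.041,0.181,0],[0.041,0.181,0],[0.041,0.181,0]], dr=[[0,0,0],[0,0,0],[0,0,0],[0,0,0],[0,0,0],[0,0,0],[0,0,0],[0,0,0],[0,0,0],[0,0,0]], fingers=[-1,-1,-1,-1,-1,-1,-1,-1,-1,-1])

```text
clock: 21.7
tcp_pos: [0.5679, 0.1876, 0.1326]
orientation: [-0.029, 1.0, -0.001, -0.0]
force: [-0.1, -0.8, -0.6]
grip_width: 0.012
gripper_force: 58.9
```

Run:
```python
from h import *
import pickle
np.set_printoptions(precision=4,suppress=True)
s=bot.state();print(s["tcp_pos"],s["orientation"],s["force"],s["clock"])
c=cam("wrist");pickle.dump(c,open("w13.pkl","wb"))
im=shot("wrist","w13.png",s=1.25)
tp=bot.snapshot("top")[...,::-1];cv2.imwrite("pics/raw_top2.png",tp)
zt=s["tcp_pos"][2]-.0232+.034
u=proj("wrist",[[.568,.19,zt]],c)[0];print(u,zt)
m=((im.astype(int).min(2)>180)).astype(np.uint8)
k,lab,st,ce=cv2.connectedComponentsWithStats(m)
for i in range(1,k):
  if st[i,4]>150:
      ys,xs=np.nonzero(lab==i);P=at("wrist",np.c_[xs,ys],zt,c)[:,:2]*1000
      print(st[i],ce[i],cv2.minAreaRect(P.astype(np.float32)))
```

```text
[0.5679 0.1876 0.1326] [-0.0286  0.9996 -0.0007 -0.0004] [-0.1271 -0.7694 -0.5892] 21.7
[323.6121 331.2417] 0.1433653176780347
[ 298  105   40  205 7530] [317.3895 203.2037] ((521.0128784179688, 184.85617065429688), (74.54701232910156, 13.017970085144043), 3.184391498565674)
[ 343  211  185   61 3190] [433.647  239.9533] ((528.29296875, 228.300537109375), (22.47294807434082, 67.35870361328125), 2.3195526599884033)
[ 302  354   31   91 2329] [318.0236 403.5333] ((602.6504516601562, 189.45977783203125), (47.7855110168457, 12.838638305664062), 3.437917470932007)
[413 454  30  26 223] [425.7489 466.6637] ((638.239013671875, 241.80381774902344), (21.748619079589844, 3.164335012435913), 43.16706848144531)
```

View pics/w13.png

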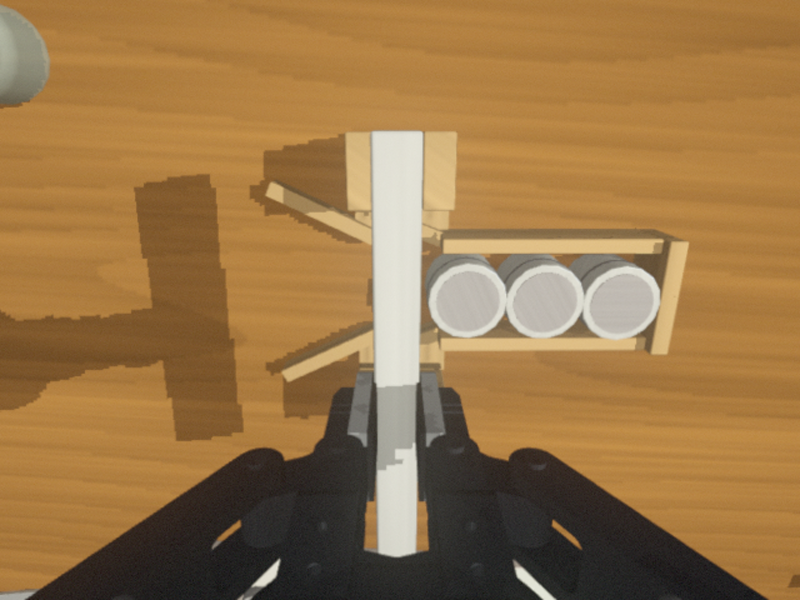

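Run:
```python
from h import *
import pickle
np.set_printoptions(precision=4,suppress=True)
c=pickle.load(open("w13.pkl","rb"))
# post edges at z=.05: outer corners (rack y=85) and inner (y=50)
print(at("wrist",np.array([[346,133],[457,132],[348,209],[455,209]])/1.25,.05,c))
th=np.radians(3.38)
for x,y in((-25,85),(25,85),(-25,50),(25,50)):
    a=1.6298;print(.5685+(np.cos(a)*x-np.sin(a)*y)/1e3,.1894+(np.sin(a)*x+np.cos(a)*y)/1e3)
s=bot.state();print(s["tcp_pos"],s["clock"])
```

```text
[[0.4855 0.1603 0.05  ]
 [0.4823 0.2095 0.05  ]
 [0.519  0.1621 0.05  ]
 [0.5162 0.2118 0.05  ]]
0.4851221540737669 0.15943110264455274
0.4821736819269058 0.2093440920561196
0.5200612466618637 0.1614950331473555
0.5171127745150026 0.21140802255892235
[0.5682 0.188  0.133 ] 21.8
```

>>> drive_tool(offset=[[0,0.002,0],[0,0.002,-0.01],[0,0.002,-0.025],[0,0.002,-0.04],[0,0.002,-0.052],[0,0.002,-0.06],[0,0.002,-0.066],[0,0.002,-0.071],[0,0.002,-0.075],[0,0.002,-0.075]], dr=[[0,0,0],[0,0,0],[0,0,0],[0,0,0],[0,0,0],[0,0,0],[0,0,0],[0,0,0],[0,0,0],[0,0,0]], fingers=[-1,-1,-1,-1,-1,-1,-1,-1,-1,-1])

```text
clock: 22.63
tcp_pos: [0.5679, 0.192, 0.0573]
orientation: [-0.03, 1.0, -0.0, -0.0]
force: [-0.3, -0.4, -1.5]
grip_width: 0.0124
gripper_force: 58.9
```

>>> drive_tool(offset=[[0,-0.001,-0.003],[0,-0.0015,-0.007],[0,-0.0015,-0.011],[0,-0.0015,-0.014],[0,-0.0015,-0.016],[0,-0.0015,-0.018],[0,-0.0015,-0.018]], dr=[[0,0,0],[0,0,0],[0,0,0],[0,0,0],[0,0,0],[0,0,0],[0,0,0]], fingers=[-1,-1,-1,-1,-1,-1,-1])

```text
clock: 23.22
tcp_pos: [0.5679, 0.1906, 0.0395]
orientation: [-0.03, 1.0, -0.0, -0.0]
force: [0.5, -0.0, -2.5]
grip_width: 0.0122
gripper_force: 58.9
```

>>> drive_tool(offset=[[0,0,-0.0005],[0,0,-0.001],[0,0,-0.0013],[0,0,-0.0013]], dr=[[0,0,0],[0,0,0],[0,0,0],[0,0,0]], fingers=[-1,-1,-1,-1])

```text
clock: 23.55
tcp_pos: [0.5682, 0.1906, 0.0392]
orientation: [-0.03, 1.0, 0.0, 0.0]
force: [-1.8, -0.9, 4.6]
grip_width: 0.0121
gripper_force: 59.7
```

>>> drive_tool(offset=[[0,0,0],[0,0,0],[0,0,0.002],[0,0,0.01],[0,0,0.03],[0,0,0.06],[0,0,0.1],[-0.01,0,0.13],[-0.02,0,0.15],[-0.02,0,0.15]], dr=[[0,0,0],[0,0,0],[0,0,0],[0,0,0],[0,0,0],[0,0,0],[0,0,0],[0,0,0],[0,0,0],[0,0,0]], fingers=[-0.4,-0.4,-0.4,-0.4,-0.4,-0.4,-0.4,-0.4,-0.4,-0.4])

```text
clock: 24.38
tcp_pos: [0.5492, 0.1915, 0.1942]
orientation: [-0.03, 1.0, 0.002, 0.003]
force: [0.5, 1.1, 0.2]
grip_width: 0.0256
gripper_force: 0.0
```

Run:
```python
from h import *
np.set_printoptions(precision=4,suppress=True)
s=bot.state();print(s["tcp_pos"],s["force"],s["grip_width"],s["clock"])
c=cam("wrist")
im=shot("wrist","w14.png",s=1.25)
m=((im.astype(int).min(2)>170)).astype(np.uint8)
k,lab,st,ce=cv2.connectedComponentsWithStats(m)
for i in range(1,k):
  if st[i,4]>150:
      ys,xs=np.nonzero(lab==i);P=at("wrist",np.c_[xs,ys],.05,c)[:,:2]*1000
      print(st[i],ce[i],cv2.minAreaRect(P.astype(np.float32)))
# projected post top corners for check
print(proj("wrist",[[.4851,.1594,.05],[.4822,.2093,.05]],c))
for r in bot.look_for("wrist","tin_a"):print(r,at("wrist",r["bbox"][:2],.025,c)[0])
```

```text
[0.5492 0.1915 0.1942] [0.5377 1.1147 0.173 ] 0.02560056255560836 24.3833
[   0   39   39   66 2026] [16.4191 73.4269] ((456.67498779296875, -21.3496150970459), (26.56616973876953, 41.689456939697266), 78.92157745361328)
[ 304  132   19  202 3389] [312.8837 228.9985] ((568.1343994140625, 190.01141357421875), (168.044921875, 13.565467834472656), 3.349797487258911)
[ 331  212  148   49 5427] [404.1762 235.9315] ((559.5891723632812, 262.02734375), (38.69075012207031, 116.78704833984375), 2.165785789489746)
[ 272  411   91   34 2554] [315.6386 426.285 ] ((758.8914794921875, 204.31890869140625), (40.19654083251953, 87.0389404296875), 0.06439661234617233)
[174 445  38  35 657] [196.7245 465.7108] ((816.6524658203125, 87.76356506347656), (21.39204978942871, 60.85060119628906), 55.365325927734375)
[[277.1568 131.0583]
 [346.6372 131.1158]]
{'bbox': [450.6, 233.3, 51.3, 51.8], 'conf': 0.82} [0.5627 0.3076 0.025 ]
{'bbox': [355.9, 233.0, 53.0, 56.0], 'conf': 0.73} [0.5672 0.2264 0.025 ]
{'bbox': [402.4, 234.4, 57.3, 57.9], 'conf': 0.62} [0.5661 0.2663 0.025 ]
```

View pics/w14.png

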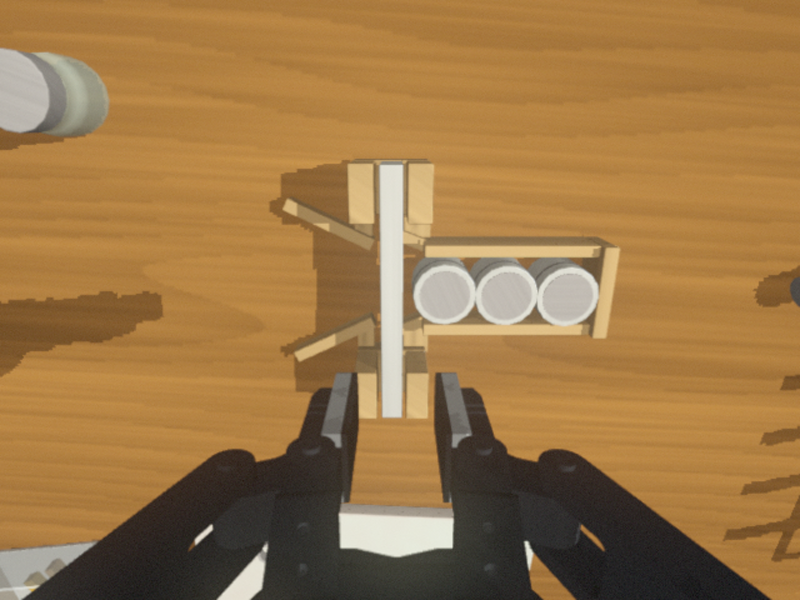

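The bar lies in both slots at (390,290), flush with the posts' outer faces. Measured at z = 0.05 it is 168 mm long and centred at (0.568, 0.190). The three tins are closed up against the stop at (444,291), (506,291) and (567,292).

```bash
python3 -c "
from station import bot
print(bot.finish_job())"
```

```text
the job is handed in; nothing more can be done
None
```

I handed the job in at about 24.5 s: the three tins are in single file against the end stop and the bar is seated in both post slots, as the last wrist picture shows; the bystanders were not touched.

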